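Send the tube caps down the Y-chute into the round bowl

TASK

On the lab bench stands a steel Y-chute with a hinged flap that closes one of its two exits; a round steel bowl waits below one exit and a square white tub below the other. Swing the flap by its black ball knob fully over so that the chute leads to the round bowl, then take the steel scoop by its upright black handle and tip its three steel tube caps into the hopper at the top of the chute, so that all three slide down into the bowl (do not carry them over the bowl or put them into it directly). Set the empty scoop back down upright on the bench.

Things in the scene. Friction and masses are not known exactly. Their poses are not given: they have to be found in the camera images.
- chute: Fixed open Y-chute of slippery steel. Origin on the bench below the hopper's centre; z up, y level in the downhill direction, x across. The deck slopes down 22 degrees towards +y and is 175 mm above the bench at the origin; side walls 45 to 60 mm high. At y = 110 mm it forks; the two exit lips are at x = +98 and -98 mm, y = 287 mm, 59 mm above the bench.
- hopper (a point): Centre of the hopper, on the deck at the chute's top end, 175 mm above the bench; axes as the chute's. Inside it measures x -58 to +58 mm, y -60 to +60 mm; a back wall (-y) and two side walls. Rim 255 mm above the bench at the back wall, 230 mm beside this point.
- flap (a joint): Hinge of the flap, an upright aluminium vane 100 mm long on the deck. It pivots square to the deck at its downhill end at the fork (chute frame 0, 162, 109 mm). 0 = in line with the chute; positive = free uphill end swung towards +x, closing the +x exit: parts go to the -x exit; negative = the reverse. Stops at +/-0.58 rad. Stays where left; 1.2 N at the knob moves it.
- flap_knob (a point): Centre of the flap's black ball knob, 22 mm across, on an 8 mm post, 90 mm from the deck (square to it), 75 mm uphill of the pivot: with the flap at 0 it is at chute frame 0, 126, 221 mm. The walls beside it end about 40 mm lower, so it can be taken or pushed from above.
- bowl: Round steel bowl, loose, 144 mm across the rim, 45 mm high; origin at the centre of its underside. It stands under one of the two exits, about 115 mm to +x or -x and 325 mm to +y of the chute's origin; a square white tub stands under the other.
- scoop_grip (a point): Centre of the scoop's upright black handle: a plate 14 mm thick (this x), 60 mm wide (y), 35 mm high, 68 mm above the scoop's underside, at the rear of the tray. Tray 110 x 84 mm, side, rear walls 28 mm, slippery floor 3 mm thick: caps stay put up to 12 degrees and slide out above 20. Open mouth towards -x, its lip 103 mm in front of this point. z up. 0.15 kg.
- cap1_mid (a point): Centre of the first steel tube cap, a short cylinder 22 mm in diameter and 20 mm high, 18 g; the three caps start upright in the scoop's tray, near its middle.
- cap2_mid (a point): Centre of the second tube cap, alike.
- cap3_mid (a point): Centre of the third tube cap, alike.
There are look-alikes about, which are no part of the job. What is shaped like the part that bears scoop_grip but green or red is not meant.

How it is judged:
On the way, in this order (a step that is already met when the one before it is completed fails the run):
1. the flap is set so that the chute leads to the round bowl (((x of bowl in the frame of chute below 0 m and value of joint flap above 0.42 rad) or (x of bowl in the frame of chute above 0 m and value of joint flap below -0.42 rad))), for 0.2 s.
2. a cap has been tipped into the chute's hopper while the flap leads to the bowl (((x of bowl in the frame of chute below 0 m and value of joint flap above 0.42 rad) or (x of bowl in the frame of chute above 0 m and value of joint flap below -0.42 rad)) and ((x of cap1_mid in the frame of chute between -0.06 and 0.06 m and y of cap1_mid in the frame of chute between -0.06 and 0.1 m and z of cap1_mid in the frame of chute between 0.12 and 0.205 m) or (x of cap2_mid in the frame of chute between -0.06 and 0.06 m and y of cap2_mid in the frame of chute between -0.06 and 0.1 m and z of cap2_mid in the frame of chute between 0.12 and 0.205 m) or (x of cap3_mid in the frame of chute between -0.06 and 0.06 m and y of cap3_mid in the frame of chute between -0.06 and 0.1 m and z of cap3_mid in the frame of chute between 0.12 and 0.205 m))), for 0.02 s.
At the end, for the whole second after the job is handed in: The flap is still over to the side that leads to the round bowl (beyond 0.42 rad), all three caps lie in the bowl (centres within 70 mm of its axis, below 45 mm), and the scoop stands on the bench, upright within 10 degrees, and the bowl at rest (((x of bowl in the frame of chute below 0 m and value of joint flap above 0.42 rad) or (x of bowl in the frame of chute above 0 m and value of joint flap below -0.42 rad)) and horizontal distance between each of cap1_mid, cap2_mid, cap3_mid and bowl below 0.07 m and height (world z) of each of cap1_mid, cap2_mid, cap3_mid below 0.045 m and height (world z) of scoop_grip between 0.055 and 0.08 m and angle between scoop_grip's own z axis and vertical below 0.17 rad and linear speed of bowl below 0.02 m/s); the robot touches nothing.
It fails at once if a cap is held over the bowl or dropped into it from above instead of sliding in through the chute ((horizontal distance between cap1_mid and bowl below 0.06 m and height (world z) of cap1_mid above 0.13 m) or (horizontal distance between cap2_mid and bowl below 0.06 m and height (world z) of cap2_mid above 0.13 m) or (horizontal distance between cap3_mid and bowl below 0.06 m and height (world z) of cap3_mid above 0.13 m)).
It also fails if it takes over 69 s, if anything falls off the work surface, if the arm or the gripper's body presses on something with over 40 N, if the wrist force passes 120 N, or if a joint passes its speed limit or range.

ROBOT

A 6-joint arm with a two-finger parallel gripper is mounted at the origin on the work surface. World frame = base frame: x ahead of the robot, y to its left, z up, the work surface at z = 0. Lengths are in m, angles in rad, forces in N, time in s.
With the tool pointing down it reaches from about 0.35 to 0.725 m from the base axis. Payload 6 kg.
Tool frame: the origin (TCP) lies on the centre line of the jaws, within the pads' length; the fingertips stand 14 mm ahead of it and the grasp point (between the pads) lies 5 mm behind it; z points along the fingers, y is the line along which they close (so a half turn about z gives the same grasp; the last joint's range is limited). The gripper opens to 85 mm and grips with 20 to 120 N. Pads are 22 mm wide; open, the fingers measure 114 mm over their backs; the gripper's body (76 mm by 85 mm) begins 54 mm behind the grasp point. The pads swing forward as they close: fully open they stand 13 mm farther back than shut.
Start: joints at [-0.967, 0.04, 0.085, 0, -1.615, -0.334], TCP at [0.16, -0.578, 0.245] pointing down, gripper open.
Joint ranges: [-2.56, 2.56], [-1.29, 2.01], [-1.08, 1.49], [-3.29, 1.98], [-2.81, -0.18], [-2.99, 2.99]. Speed limits (rad/s): [2.57, 2.57, 3.01, 3.14, 3.14, 3.14].

INTERFACE

Orientations are given as a unit quaternion [w, x, y, z].
In Python, from station import monitor, get_image, ticket gives the robot as it stands.
- The arm moves only by the shell command python3 -m inch 'ROWS' [OPENING]. ROWS is a JSON object of lists of equal length, an entry for each row: "delta_pos": the shift along the tool's x, y, z scaled (see below), a list of three; "angular": the turn, a rotation vector about the tool's x, y, z scaled (see below), a list of three. In form: {"delta_pos": [[dx, dy, dz], ...], "angular": [[wx, wy, wz], ...]}. A call has 1 to 5 rows; each row shifts and turns the commanded pose from where the row before left it, along the tool's axes as they then stand; what a row does not reach is not made up. The controller multiplies each number of a shift by 2.5 cm and each number of a turn by 6 degrees. A row lasts 1/12 s, in which the tool goes at most 41.7 mm and 7.16 degrees, less where a joint would pass 70% of its speed; a pose out of reach is approached as far as the arm can. A call with a number of a shift or a turn outside -1 to 1 is refused whole. A call with a gripper value outside its range is refused whole. OPENING is the opening, from 0 (shut) to 1 (fully open), set as the call begins (- or left out, the last holds). The fingers move at their own pace and stop on an object; the grip force is fixed at half the most. Time passes only in rows, so rows that do not move let the fingers close. It gives the time, the measured TCP pose, the force, the opening and the grip force at its end, in the units of the state.
- monitor.get_state(): the state, without advancing time (a new reading comes with each control period).
- get_image(name): name is "scene" or "side" or "wrist"; returns a dict with "image" (384x512x3 uint8, red, green, blue), "mtx" (3x3 intrinsics, pixels), "position" and "attitude" of the camera in the world. Camera axes: x right, y down, z forward; pixel columns grow to the right and rows downward; lengths in m; the calibration is good to about 2 mm. The wrist camera is an equidistant fisheye: a pixel r from the principal point sees the ray r / f radians off the axis. A picture is of the moment at which its call begins. There is no depth.
- ticket.job_done(): hands the job in; it is judged then, once.
The state is a dict: "clock": time; "joint_positions": joint angles; "qd": joint speeds; "tau": joint torques, N m; "position": TCP position; "eef_rot": TCP orientation; "wrist_force": force on the tool from outside, world axes, zero at the start; "moment": the same for the moment, N m; "finger_gap": finger opening in m; "gripper_force": force on a finger pad.
Only numpy, scipy, OpenCV 4.12 (cv2) and the standard library are available. Lean on these libraries where they do the work, as an engineer would, in place of code of your own. Each camera call takes 0.05 s, during which the arm holds its last target. There are 200 camera calls.

## Working session

There is one attempt and no reset: what is moved stays moved. The work goes in short steps, Python scripts to look and compute and a shell command to move; the robot and the scene stay as the last step left them, time stands still between calls to the robot, and variables do not carry over. Pictures are saved under pics/ and viewed, at most 10 in all, crops included, and the job is handed in when it is done.

```bash
mkdir -p pics; cat > h.py <<'E'
import numpy as np,cv2,json
from scipy.spatial.transform import Rotation as R
from station import monitor,get_image,ticket
def rot(a):
    a=np.array(a,float)
    return a if a.shape==(3,3) else R.from_quat(a[[1,2,3,0]]).as_matrix()
def shot(n,f):
    d=get_image(n); cv2.imwrite('pics/'+f+'.png',d['image'][:,:,::-1])
    json.dump({k:np.array(d[k]).tolist() for k in('mtx','position','attitude')},open('pics/'+f+'.json','w'))
def cam(f):
    d=json.load(open('pics/'+f+'.json')); return np.array(d['mtx']),np.array(d['position']),rot(d['attitude'])
def ray(f,u,v,fish=False):
    K,p,A=cam(f); x=np.array([(u-K[0,2])/K[0,0],(v-K[1,2])/K[1,1]])
    if fish:
        r=np.hypot(*x); d=np.array([*(x/max(r,1e-9)*np.sin(r)),np.cos(r)])
    else: d=np.array([*x,1.])
    return p,A@d/np.linalg.norm(d)
def at(f,u,v,z,fish=False):
    p,d=ray(f,u,v,fish); return p+d*(z-p[2])/d[2]
def tri(*rs):
    M=0;b=0
    for p,d in rs:
        P=np.eye(3)-np.outer(d,d); M=M+P; b=b+P@p
    return np.linalg.solve(M,b)
def proj(f,X):
    K,p,A=cam(f); c=A.T@(np.array(X)-p); return (K@(c/c[2]))[:2]
E
python3 - <<'E'
from h import *
for n in('scene','side','wrist'): shot(n,n+'0')
i=[cv2.resize(cv2.imread(f'pics/{n}0.png'),(800,600),interpolation=cv2.INTER_CUBIC) for n in('scene','side')]
for n,x in zip(('scene','side'),i): cv2.imwrite(f'pics/{n}0b.png',x)
for n in('scene0','side0','wrist0'): print(cam(n)[0].round(1).tolist(),cam(n)[1].round(3), cam(n)[2].round(2).tolist())
print(monitor.get_state())
E
```

```text
[[358.6, 0.0, 253.7], [0.0, 358.6, 191.8], [0.0, 0.0, 1.0]] [ 1.039 -0.505  0.895] [[0.54, 0.61, -0.58], [0.84, -0.38, 0.39], [0.02, -0.7, -0.72]]
[[455.0, 0.0, 252.9], [0.0, 455.0, 189.6], [0.0, 0.0, 1.0]] [0.122 0.932 0.979] [[-0.95, -0.19, 0.25], [-0.31, 0.58, -0.75], [-0.0, -0.79, -0.61]]
[[297.3, 0.0, 256.0], [0.0, 297.3, 194.1], [0.0, 0.0, 1.0]] [ 0.086 -0.599  0.373] [[-0.27, 0.92, 0.29], [0.96, 0.25, 0.08], [0.0, 0.3, -0.95]]
{'clock': 0.15, 'joint_positions': array([-9.67264659e-01,  4.06727722e-02,  8.40806831e-02, -3.45085276e-04,
       -1.61546169e+00, -3.33696083e-01]), 'qd': array([-5.09190478e-04, -6.42780878e-04,  2.87783503e-03,  1.37514043e-03,
        5.65396490e-06, -1.13701819e-03]), 'tau': array([-1.42449462e-03, -3.68618166e+01,  3.47695613e+01,  6.93610892e+00,
       -4.26582075e-03, -6.34742051e-06]), 'position': array([ 0.15995613, -0.57806498,  0.24452942]), 'eef_rot': array([-1.30172025e-04, -1.34516349e-01,  9.90911160e-01,  6.38800403e-04]), 'wrist_force': array([ 0.16160995, -0.36451662, -0.08772589]), 'moment': array([-0.06936936,  0.03598062,  0.03652269]), 'gripper_force': 0.0, 'finger_gap': 0.08504913161019527}
```

View pics/scene0b.png

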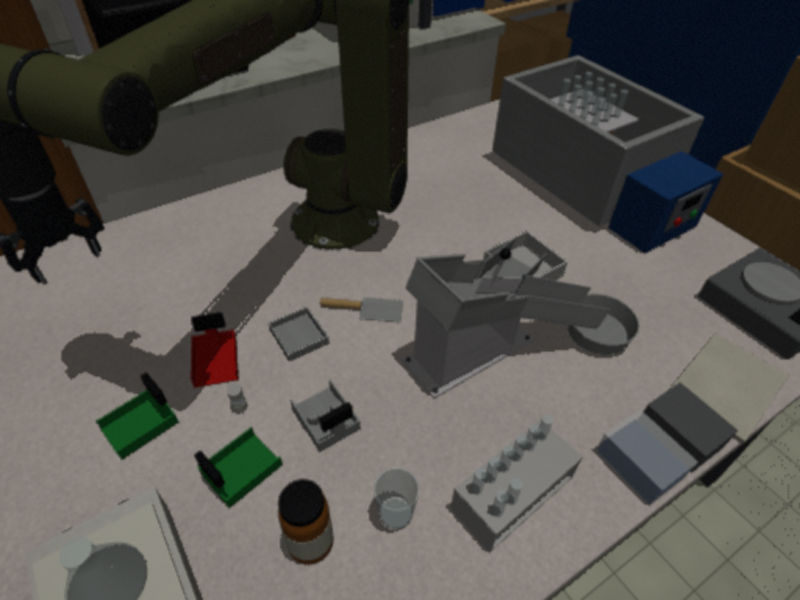

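View pics/side0b.png

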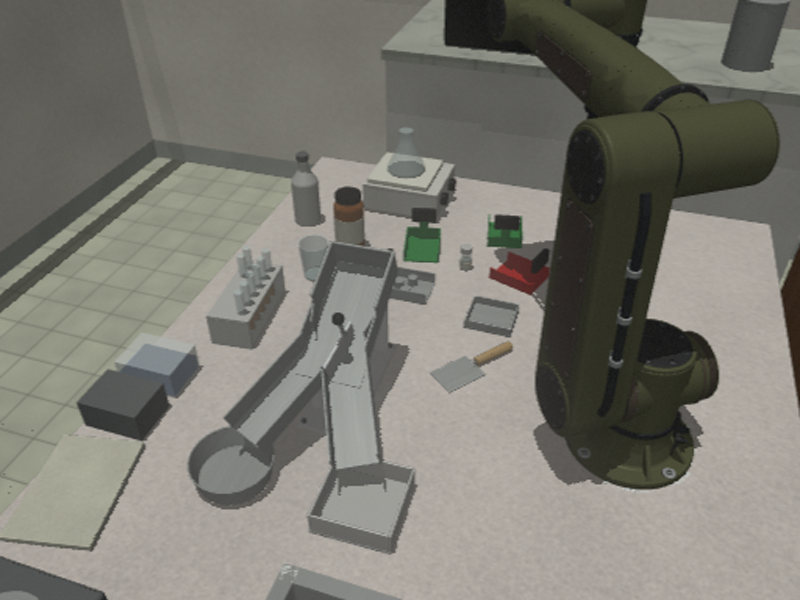

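Scene view: the gray scoop's handle is at about (337,416) and the chute hopper at about (450,280). Side view: the round bowl is at (231,465) on world +x, the tub at (365,505) and the knob at (338,318). I'll enlarge both views.

```bash
python3 - <<'E'
from h import *
a=cv2.imread('pics/scene0.png')[140:290,180:420]; b=cv2.imread('pics/side0.png')[145:345,110:290]
c=cv2.resize(b,None,fx=3,fy=3,interpolation=cv2.INTER_CUBIC); cv2.imwrite('pics/sc.png',cv2.resize(a,None,fx=3.333,fy=3.333,interpolation=cv2.INTER_CUBIC)); cv2.imwrite('pics/si.png',c)
E
```

```text
(no output)
```

View pics/sc.png

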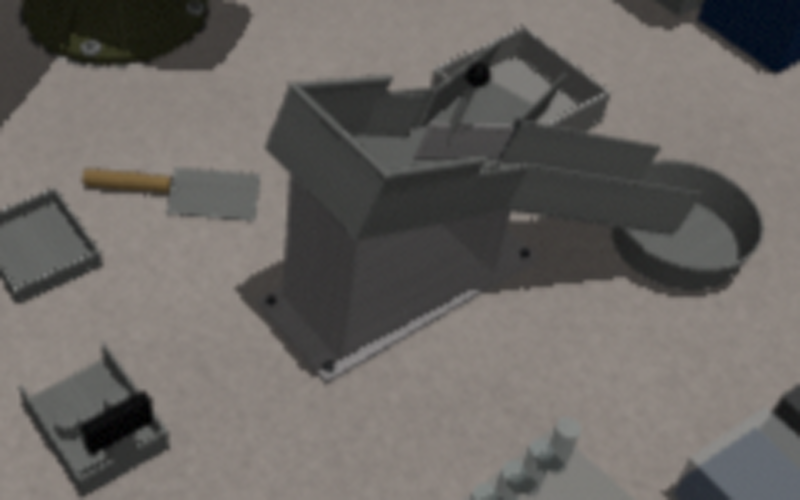

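View pics/si.png

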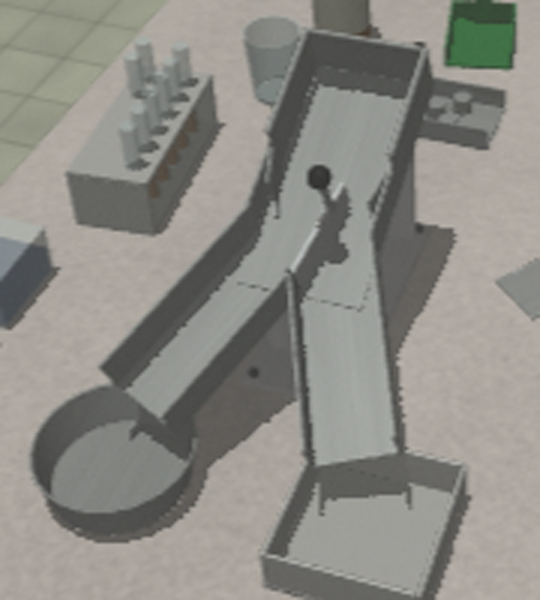

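Side crop: bowl on the left exit (+x), with its rim centre near (113,452). The knob is at (319,177), with the vane leaning right to left. Hopper back corners are at (308,30) and (427,45). Scene crop: handle centre (117,423), scoop mouth to the upper left, knob (478,74).

```bash
python3 - <<'E'
from h import *
S=lambda u,v:(u/3.3333+180,v/3.3333+140); D=lambda u,v:(u/3+110,v/3+145)
def a2(n,s,d,z=None):
    if s and d: print(n,'tri',tri(ray('scene0',*S(*s)),ray('side0',*D(*d))).round(4))
    if z:
        if s: print(n,'sc',at('scene0',*S(*s),z).round(4))
        if d: print(n,'si',at('side0',*D(*d),z).round(4))
a2('back+x',(387,178),(308,30),.255); a2('back-x',(292,84),(427,45),.255)
a2('knob',(478,74),(319,177)); a2('bowl',(688,222),(113,452),.045)
a2('handle',(117,423),None,.068)
for c in((80,430),(150,393)): a2('htop',c,None,.0855)
for c in((88,452),(155,415)): a2('hbot',c,None,.0505)
for c in((25,390),(105,348),(165,435),(83,478)): a2('tray',c,None,.028)
for c in((130,385),(165,420)): a2('lip+x side',None,c,.059)
for c in((312,465),(398,455)): a2('lip-x side',None,c,.059)
a2('base',(270,300),None,.003);a2('base',(328,366),None,.003);a2('base',(524,253),(253,373),.003);a2('base',None,(420,228),.003)
a2('cap',None,(437,105),.023);a2('cap',None,(462,103),.023)
E
```

```text
back+x tri [ 0.5812 -0.0707  0.2514]
back+x sc [ 0.5859 -0.0724  0.255 ]
back+x si [ 0.5774 -0.0675  0.255 ]
back-x tri [ 0.4614 -0.0745  0.2564]
back-x sc [ 0.4621 -0.0731  0.255 ]
back-x si [ 0.461  -0.0783  0.255 ]
knob tri [0.5032 0.0945 0.2192]
bowl tri [0.6293 0.2916 0.0314]
bowl sc [0.637  0.2799 0.045 ]
bowl si [0.6208 0.3001 0.045 ]
handle sc [ 0.5547 -0.2959  0.068 ]
htop sc [ 0.5552 -0.3276  0.0855]
htop sc [ 0.5546 -0.2648  0.0855]
hbot sc [ 0.5557 -0.3239  0.0505]
hbot sc [ 0.5544 -0.2615  0.0505]
tray sc [ 0.4606 -0.3364  0.028 ]
tray sc [ 0.4583 -0.2579  0.028 ]
tray sc [ 0.5627 -0.2576  0.028 ]
tray sc [ 0.5618 -0.3336  0.028 ]
lip+x side si [0.6352 0.2384 0.059 ]
lip+x side si [0.5873 0.2647 0.059 ]
lip-x side si [0.4481 0.2701 0.059 ]
lip-x side si [0.3831 0.2379 0.059 ]
base sc [ 0.4755 -0.0934  0.003 ]
base sc [ 0.5655 -0.0908  0.003 ]
base tri [0.561  0.1483 0.0054]
base sc [0.5596 0.15   0.003 ]
base si [0.5623 0.1465 0.003 ]
base si [ 0.4768 -0.0978  0.003 ]
cap si [ 0.5191 -0.287   0.023 ]
cap si [ 0.4924 -0.2998  0.023 ]
```

Chute origin comes out at about (0.519, -0.034), yaw about 0.015. The flap is at about -0.19 rad, and the bowl on +x means it has to go to -0.58, so the knob goes towards -x. I'll lift and turn first.

```bash
Q='{"delta_pos": [[0,0,-1],[0,0,-1],[0,0,-1],[0,0,-1],[0,0,-1]], "angular": [[0,0,-1],[0,0,-1],[0,0,-1],[0,0,-1],[0,0,-1]]}' ; python3 -m inch '{"delta_pos": [[0,0,-1],[0,0,-1],[0,0,-1],[0,0,-1],[0,0,-1]], "angular": [[0,0,-1],[0,0,-1],[0,0,-1],[0,0,-1],[0,0,-1]]}' 1
python3 -m inch '{"delta_pos": [[0,0,0],[0,0,0],[0,0,0],[0,0,0],[0,0,0]], "angular": [[0,0,-1],[0,0,-1],[0,0,-1],[0,0,-1],[0,0,-1]]}'
python3 -m inch '{"delta_pos": [[0,0,0],[0,0,0],[0,0,0]], "angular": [[0,0,-1],[0,0,-1],[0,0,-0.42]]}'
```

```text
clock: 0.57
position: [0.1598, -0.5781, 0.3712]
eef_rot: [-0.0, -0.389, 0.921, 0.0]
wrist_force: [0.4, -1.1, -1.0]
finger_gap: 0.0852
gripper_force: 0.0
clock: 0.98
position: [0.16, -0.5783, 0.3698]
eef_rot: [0.0, -0.614, 0.789, 0.0]
wrist_force: [0.3, -0.1, 0.3]
finger_gap: 0.0854
gripper_force: 0.0
clock: 1.23
position: [0.16, -0.5782, 0.3698]
eef_rot: [-0.0, 0.709, -0.705, -0.0]
wrist_force: [0.1, -0.5, -0.2]
finger_gap: 0.0856
gripper_force: 0.0
```

```bash

python3 -m inch '{"delta_pos": [[-1,-0.51,0],[-1,-0.51,0],[-1,-0.51,0],[-1,-0.51,0],[-1,-0.51,0]], "angular": [[0,0,0],[0,0,0],[0,0,0],[0,0,0],[0,0,0]]}' | grep pos
python3 -m inch '{"delta_pos": [[-1,-0.51,0],[-1,-0.51,0],[-1,-0.51,0],[-1,-0.51,0],[-1,-0.51,0]], "angular": [[0,0,0],[0,0,0],[0,0,0],[0,0,0],[0,0,0]]}' | grep pos
python3 -m inch '{"delta_pos": [[-1,-0.51,0],[-1,-0.51,0],[-1,-0.51,0],[-1,-0.51,0],[-1,-0.51,0]], "angular": [[0,0,0],[0,0,0],[0,0,0],[0,0,0],[0,0,0]]}' | grep pos
python3 -m inch '{"delta_pos": [[-1,-0.51,0],[-1,-0.51,0],[-1,-0.51,0],[-1,-0.51,0],[-1,-0.51,0]], "angular": [[0,0,0],[0,0,0],[0,0,0],[0,0,0],[0,0,0]]}' | grep pos
python3 -m inch '{"delta_pos": [[-1,-0.51,0],[-1,-0.51,0],[-1,-0.51,0],[-1,-0.51,0],[-1,-0.51,0]], "angular": [[0,0,0],[0,0,0],[0,0,0],[0,0,0],[0,0,0]]}' | grep pos
python3 -m inch '{"delta_pos": [[-1,-0.51,0],[-0.9,-0.46,0],[0,0,0]], "angular": [[0,0,0],[0,0,0],[0,0,0]]}'
python3 - <<'E'
from h import *
shot('wrist','w1'); cv2.imwrite('pics/w1b.png',cv2.resize(cv2.imread('pics/w1.png'),(800,600)))
print(cam('w1'),monitor.get_state()['position'],monitor.get_state()['joint_positions'])
E
```

```text
position: [0.224, -0.4521, 0.3699]
position: [0.2878, -0.327, 0.3701]
position: [0.3516, -0.202, 0.3703]
position: [0.4154, -0.0769, 0.3703]
position: [0.4792, 0.048, 0.3702]
clock: 3.57
position: [0.5042, 0.0975, 0.3677]
eef_rot: [0.002, 0.708, -0.706, -0.001]
wrist_force: [0.4, -1.2, -1.4]
finger_gap: 0.0855
gripper_force: 0.0
(array([[297.31863964,   0.        , 256.00563084],
       [  0.        , 297.31863964, 194.06055847],
       [  0.        ,   0.        ,   1.        ]]), array([0.50473668, 0.02077187, 0.49644362]), array([[-9.99985465e-01,  3.14136236e-04, -5.38242311e-03],
       [-1.30075529e-03,  9.54756294e-01,  2.97386494e-01],
       [ 5.23232221e-03,  2.97389173e-01, -9.54742008e-01]])) [0.50363967 0.09595054 0.36844589] [ 5.81023856e-01 -1.39082553e-01  1.39183534e-01 -8.36195549e-04
 -1.85247656e+00 -5.79339945e-01]
```

View pics/w1b.png

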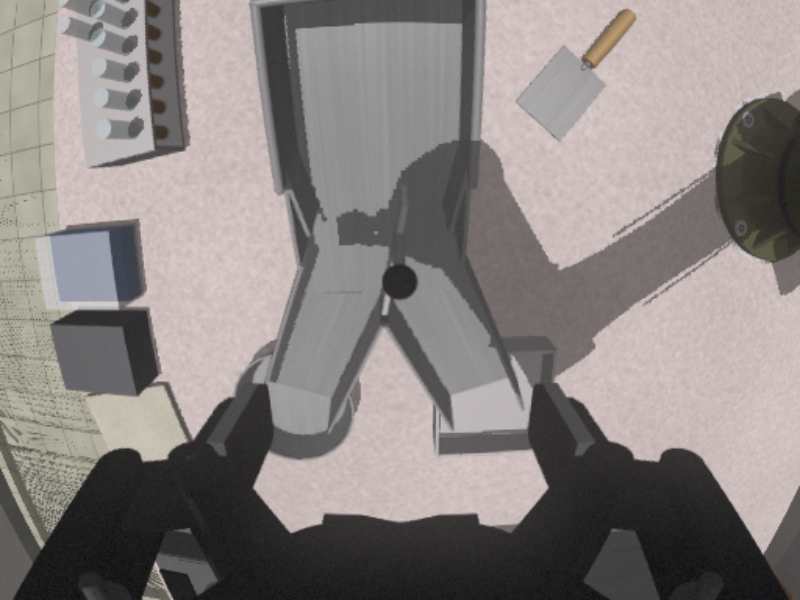

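The wrist view shows the knob at (400,282) of 800 and the vane leaning slightly to the right (-x). The bowl is on the left (+x).

```bash
python3 - <<'E'
from h import *
f=.64
w=lambda n,u,v,z: print(n,at('w1',u*f,v*f,z,True).round(4))
w('knob',400,282,.219)
w('vane free end',402,187,.20); w('backR',480,2,.255); w('backL',253,2,.255)
E
```

```text
knob [0.5032 0.0935 0.219 ]
vane free end [0.5019 0.0361 0.2   ]
backR [ 0.462  -0.0682  0.255 ]
backL [ 0.5818 -0.0718  0.255 ]
```

```bash

python3 -m inch '{"delta_pos": [[0.1,0,0.8],[0,0,1],[0,0,1],[0,0,1],[0,0,1]], "angular": [[0,0,0],[0,0,0],[0,0,0],[0,0,0],[0,0,0]]}' 0.7 | grep pos
python3 -m inch '{"delta_pos": [[0,0,0.9],[0,0,0.44],[0,0,0],[0,0,0]], "angular": [[0,0,0],[0,0,0],[0,0,0],[0,0,0]]}'
python3 -m inch '{"delta_pos": [[0,0,0],[0,0,0],[0,0,0],[0,0,0],[0,0,0]], "angular": [[0,0,0],[0,0,0],[0,0,0],[0,0,0],[0,0,0]]}' 0.15
```

```text
position: [0.5029, 0.0909, 0.2494]
clock: 4.37
position: [0.5033, 0.0911, 0.2177]
eef_rot: [0.0, -0.707, 0.707, -0.0]
wrist_force: [-0.0, 0.2, 0.8]
finger_gap: 0.06
gripper_force: 0.0
clock: 4.78
position: [0.5037, 0.0918, 0.2183]
eef_rot: [0.001, -0.707, 0.707, -0.001]
wrist_force: [-1.2, 0.9, 5.8]
finger_gap: 0.0187
gripper_force: 58.4
```

Gripped a little above the ball's centre. I'll loosen to a cage, lower slightly, then swing towards -x.

```bash

python3 -m inch '{"delta_pos": [[0,0,0],[0,0,0.2],[0,0,0]], "angular": [[0,0,0],[0,0,0],[0,0,0]]}' 0.32
python3 -m inch '{"delta_pos": [[-0.03,0.2,0],[-0.06,0.24,0],[-0.09,0.24,0],[-0.12,0.24,0],[0,0,0]], "angular": [[0,0,0],[0,0,0],[0,0,0],[0,0,0],[0,0,0]]}'
python3 -m inch '{"delta_pos": [[-0.06,0.12,0],[0,0,0]], "angular": [[0,0,0],[0,0,0]]}'
```

```text
clock: 5.03
position: [0.5027, 0.0916, 0.2102]
eef_rot: [-0.001, -0.707, 0.707, 0.001]
wrist_force: [0.0, -0.6, -1.1]
finger_gap: 0.0274
gripper_force: 0.0
clock: 5.45
position: [0.4793, 0.0997, 0.2123]
eef_rot: [-0.001, 0.707, -0.707, -0.0]
wrist_force: [0.4, 0.5, 0.2]
finger_gap: 0.0273
gripper_force: 0.0
clock: 5.62
position: [0.4768, 0.101, 0.2121]
eef_rot: [-0.0, 0.707, -0.707, -0.0]
wrist_force: [-0.1, 0.1, 0.1]
finger_gap: 0.0272
gripper_force: 0.0
```

```bash

python3 -m inch '{"delta_pos": [[-0.04,0.1,0],[0,0,0]], "angular": [[0,0,0],[0,0,0]]}'|grep -E "pos|force"
python3 -m inch '{"delta_pos": [[-0.02,0.08,0],[0,0,0]], "angular": [[0,0,0],[0,0,0]]}'|grep -E "pos|force"
```

```text
position: [0.4745, 0.1018, 0.2118]
wrist_force: [0.4, -0.7, -0.7]
gripper_force: 0.1
position: [0.4734, 0.1022, 0.2118]
wrist_force: [6.7, -0.1, -2.0]
gripper_force: 2.9
```

Stop reached: 6.7 N, knob at about x 0.476, as predicted. I'll release, rise and go above the scoop.

```bash

python3 -m inch '{"delta_pos": [[0,-0.1,0],[0,0,0],[0,0,0],[0,0,-0.6],[0,0,-1]], "angular": [[0,0,0],[0,0,0],[0,0,0],[0,0,0],[0,0,0]]}' 0.7 |grep -E "pos|force"
python3 -m inch '{"delta_pos": [[0,0,-1],[0,0,-1],[0,0,-1],[0.5,-0.1,-1],[1,-0.2,-0.6]], "angular": [[0,0,0],[0,0,0],[0,0,0],[0,0,0],[0,0,0]]}' 1 |grep -E "pos"
python3 -m inch '{"delta_pos": [[1,-0.2,0],[1,-0.2,0],[1,-0.2,0],[1,-0.2,0],[1,-0.2,0]], "angular": [[0,0,0],[0,0,0],[0,0,0],[0,0,0],[0,0,0]]}'|grep pos
python3 -m inch '{"delta_pos": [[1,-0.2,0],[1,-0.2,0],[1,-0.2,0],[1,-0.2,0],[1,-0.2,0]], "angular": [[0,0,0],[0,0,0],[0,0,0],[0,0,0],[0,0,0]]}'|grep pos
python3 -m inch '{"delta_pos": [[1,-0.2,0.5],[1,-0.2,1],[1,-0.2,1],[1,-0.2,1],[0,0,0]], "angular": [[0,0,0],[0,0,0],[0,0,0],[0,0,0],[0,0,0]]}'
python3 - <<'E'
from h import *
shot('wrist','w2'); shot('side','s2')
a=cv2.resize(cv2.imread('pics/w2.png'),(640,480)); b=cv2.resize(cv2.imread('pics/s2.png')[150:270,170:270],None,fx=2,fy=2)
a[:240,:200]=b
cv2.imwrite('pics/w2b.png',a)
E
```

```text
position: [0.474, 0.1019, 0.2494]
wrist_force: [1.0, 0.1, -0.8]
gripper_force: 0.0
position: [0.4827, 0.0654, 0.3695]
position: [0.5076, -0.0616, 0.3669]
position: [0.5326, -0.1867, 0.3668]
clock: 8.03
position: [0.5512, -0.2876, 0.2712]
eef_rot: [-0.002, -0.706, 0.708, 0.005]
wrist_force: [0.8, 0.0, -2.5]
finger_gap: 0.0858
gripper_force: 0.0
```

View pics/w2b.png

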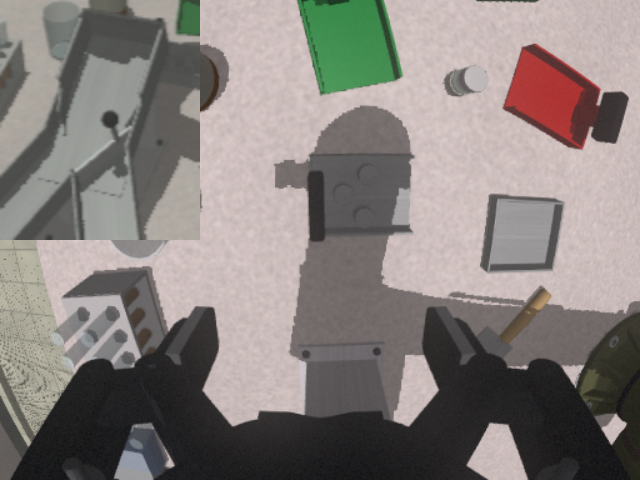

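The inset shows the vane over against the -x side. The wrist view has the black handle at (309–326, 171–241) of 640, mouth to the right (-x), with three caps in the tray.

```bash
python3 - <<'E'
from h import *
for n,u,v,z in(('htop1',318,172,.0855),('htop2',318,240,.0855),('hc',317.5,206,.08),('lip1',412,155,.028),('lip2',411,231,.028),('rear1',310,155,.028),('c1',367,173,.023),('c2',343,193,.023),('c3',364,214,.023)):
  print(n,at('w2',u*.8,v*.8,z,True).round(4))
s=monitor.get_state();print(s['position'],s['eef_rot'].round(4))
E
```

```text
htop1 [ 0.5503 -0.3281  0.0855]
htop2 [ 0.5506 -0.2678  0.0855]
hc [ 0.5508 -0.2974  0.08  ]
lip1 [ 0.4544 -0.3398  0.028 ]
lip2 [ 0.4514 -0.2593  0.028 ]
rear1 [ 0.5578 -0.3385  0.028 ]
c1 [ 0.4999 -0.3198  0.023 ]
c2 [ 0.5243 -0.2989  0.023 ]
c3 [ 0.502  -0.2766  0.023 ]
[ 0.55197516 -0.28610983  0.27737807] [-0.0011 -0.7064  0.7078  0.0016]
```

```bash

python3 -m inch '{"delta_pos": [[0.24,0,0.6],[0.24,0,1],[0,0,1],[0,0,1],[0,0,1]], "angular": [[0,0,0],[0,0,0],[0,0,0],[0,0,0],[0,0,0]]}' 1 |grep -E "pos|force"
python3 -m inch '{"delta_pos": [[0,0,1],[0,0,1],[0,0,1],[0,0,0.7],[0,0,0.28]], "angular": [[0,0,0],[0,0,0],[0,0,0],[0,0,0],[0,0,0]]}' |grep -E "pos|force"
python3 -m inch '{"delta_pos": [[0,0,0],[0,0,0]], "angular": [[0,0,0],[0,0,0]]}'
```

```text
position: [0.5533, -0.2968, 0.1656]
wrist_force: [0.4, -0.0, -0.6]
gripper_force: 0.0
position: [0.5522, -0.2961, 0.0633]
wrist_force: [0.0, 0.5, -0.8]
gripper_force: 0.0
clock: 9.13
position: [0.5535, -0.2973, 0.0668]
eef_rot: [-0.0, 0.707, -0.707, 0.001]
wrist_force: [0.1, -0.1, 0.2]
finger_gap: 0.0853
gripper_force: 0.0
```

```bash

python3 -m inch '{"delta_pos": [[0.02,0,0.12],[0,0,0],[0,0,0],[0,0,0],[0,0,0]], "angular": [[0,0,0],[0,0,0],[0,0,0],[0,0,0],[0,0,0]]}' 0.1 |grep -E "pos|force|gap"
python3 -m inch '{"delta_pos": [[0,0,0],[0,0,0],[0,0,0],[0,0,0],[0,0,-0.08]], "angular": [[0,0,0],[0,0,0],[0,0,0],[0,0,0],[0,0,0]]}' |grep -E "pos|force|gap"
python3 -m inch '{"delta_pos": [[0,0,-0.3],[0,0,-0.5],[0,0,-0.6],[0,0,-0.6],[0,0,-0.6]], "angular": [[0,0,0],[0,0,0],[0,0,0],[0,0,0],[0,0,0]]}'
```

```text
position: [0.5527, -0.298, 0.0622]
wrist_force: [0.7, -1.3, -0.3]
finger_gap: 0.0254
gripper_force: 0.0
position: [0.5522, -0.2977, 0.063]
wrist_force: [0.3, -0.3, -2.4]
finger_gap: 0.0137
gripper_force: 58.4
clock: 10.38
position: [0.5526, -0.2979, 0.1305]
eef_rot: [0.0, -0.707, 0.707, -0.0]
wrist_force: [0.1, 0.4, -2.5]
finger_gap: 0.0131
gripper_force: 58.5
```

Lifted. Now up to TCP z 0.34, then beside the hopper at (0.625, -0.019).

```bash

python3 -m inch '{"delta_pos": [[0,0,-0.8],[0,0,-0.9],[0,0,-0.9],[0,0,-0.9],[0,0,-0.9]], "angular": [[0,0,0],[0,0,0],[0,0,0],[0,0,0],[0,0,0]]}' |grep -E "pos"
python3 -m inch '{"delta_pos": [[0,0,-0.9],[0,0,-0.9],[0,0,-0.9],[0,0,-0.7],[0,0,-0.4]], "angular": [[0,0,0],[0,0,0],[0,0,0],[0,0,0],[0,0,0]]}' |grep -E "pos"
python3 -m inch '{"delta_pos": [[-0.2,-0.05,0],[-0.4,-0.1,0],[-0.6,-0.15,0],[-0.8,-0.2,0],[-0.8,-0.2,0]], "angular": [[0,0,0],[0,0,0],[0,0,0],[0,0,0],[0,0,0]]}' |grep -E "pos"
python3 -m inch '{"delta_pos": [[-0.8,-0.2,0],[-0.8,-0.2,0],[-0.8,-0.2,0],[-0.8,-0.2,0],[-0.8,-0.2,0]], "angular": [[0,0,0],[0,0,0],[0,0,0],[0,0,0],[0,0,0]]}' |grep -E "pos"
python3 -m inch '{"delta_pos": [[-0.8,-0.25,0],[-0.8,-0.25,0],[-0.7,-0.2,0],[-0.5,-0.15,0],[-0.3,-0.1,0]], "angular": [[0,0,0],[0,0,0],[0,0,0],[0,0,0],[0,0,0]]}' |grep -E "pos"
python3 -m inch '{"delta_pos": [[0,0,0],[0,0,0],[0,0,0]], "angular": [[0,0,0],[0,0,0],[0,0,0]]}'
```

```text
position: [0.5523, -0.2979, 0.241]
position: [0.5524, -0.2982, 0.3377]
position: [0.57, -0.2263, 0.3316]
position: [0.5949, -0.1258, 0.3317]
position: [0.6189, -0.0483, 0.3321]
clock: 12.72
position: [0.6187, -0.0511, 0.3338]
eef_rot: [-0.0, -0.707, 0.707, 0.0]
wrist_force: [0.4, -0.7, -2.3]
finger_gap: 0.0131
gripper_force: 58.5
```

```bash

python3 -m inch '{"delta_pos": [[-0.3,-0.04,-0.1],[-0.5,-0.08,-0.14],[-0.3,-0.04,0],[-0.14,0,0],[0,0,0]], "angular": [[0,0,0],[0,0,0],[0,0,0],[0,0,0],[0,0,0]]}'
python3 - <<'E'
from h import *
shot('scene','c3'); shot('side','s3')
a=cv2.resize(cv2.imread('pics/c3.png')[80:290,180:430],None,fx=1.6,fy=1.6); b=cv2.resize(cv2.imread('pics/s3.png')[80:290,90:340],None,fx=1.6,fy=1.6)
cv2.imwrite('pics/c3b.png',np.hstack([a,b]))
E
```

```text
clock: 13.13
position: [0.623, -0.0182, 0.3397]
eef_rot: [-0.0, 0.707, -0.707, -0.0]
wrist_force: [-0.5, 0.2, -1.8]
finger_gap: 0.0134
gripper_force: 58.5
```

View pics/c3b.png

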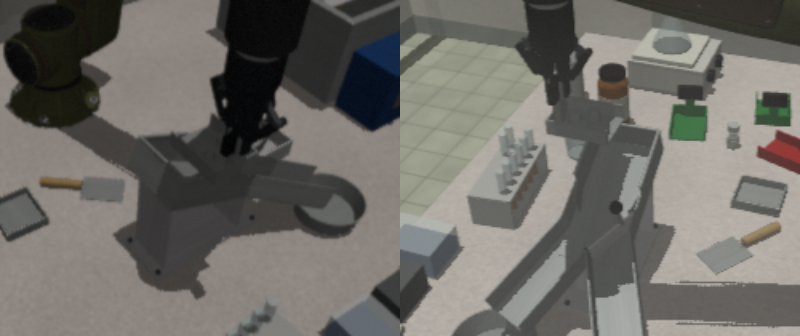

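Scoop lip is over the hopper, level, and the vane is still over to -x. Tipping.

```bash

python3 -m inch '{"delta_pos": [[0,0.37,0],[0,0.37,-0.04],[0,0.36,-0.08],[0,0.18,-0.06],[0,0.17,-0.07]], "angular": [[1,0,0],[1,0,0],[1,0,0],[0.5,0,0],[0.5,0,0]]}' |grep -E "pos|rot|_force"
python3 -m inch '{"delta_pos": [[0,0.17,-0.08],[0,0,0],[0,0,0],[0,0,0],[0,0,0]], "angular": [[0.5,0,0],[0,0,0],[0,0,0],[0,0,0],[0,0,0]]}' |grep -E "pos|rot|_force"
python3 -m inch '{"delta_pos": [[0,0.16,-0.09],[0,0.16,-0.09],[0,0.15,-0.1],[0,0.15,-0.1],[0,0,0]], "angular": [[0.5,0,0],[0.5,0,0],[0.5,0,0],[0.5,0,0],[0,0,0]]}' |grep -E "pos|rot|_force"
python3 -m inch '{"delta_pos": [[0,0,0],[0,0,0],[0,0,0],[0,0,0],[0,0,0]], "angular": [[0,0,0],[0,0,0],[0,0,0],[0,0,0],[0,0,0]]}'
python3 - <<'E'
from h import *
shot('scene','c4'); shot('side','s4')
a=cv2.resize(cv2.imread('pics/c4.png')[80:290,180:430],None,fx=1.6,fy=1.6); b=cv2.resize(cv2.imread('pics/s4.png')[130:340,90:340],None,fx=1.6,fy=1.6)
cv2.imwrite('pics/c4b.png',np.hstack([a,b]))
E
```

```text
position: [0.5847, -0.02, 0.3406]
eef_rot: [0.148, -0.691, 0.692, -0.148]
wrist_force: [-0.3, 0.0, -1.2]
gripper_force: 59.4
position: [0.5815, -0.0195, 0.3404]
eef_rot: [0.165, -0.687, 0.688, -0.165]
wrist_force: [0.5, 0.1, -1.5]
gripper_force: 59.4
position: [0.5621, -0.0197, 0.3384]
eef_rot: [0.236, -0.667, 0.667, -0.236]
wrist_force: [0.3, -0.2, -2.9]
gripper_force: 59.5
clock: 14.9
position: [0.5633, -0.0194, 0.3403]
eef_rot: [0.236, -0.666, 0.667, -0.236]
wrist_force: [0.1, 0.5, -2.0]
finger_gap: 0.0132
gripper_force: 59.5
```

View pics/c4b.png

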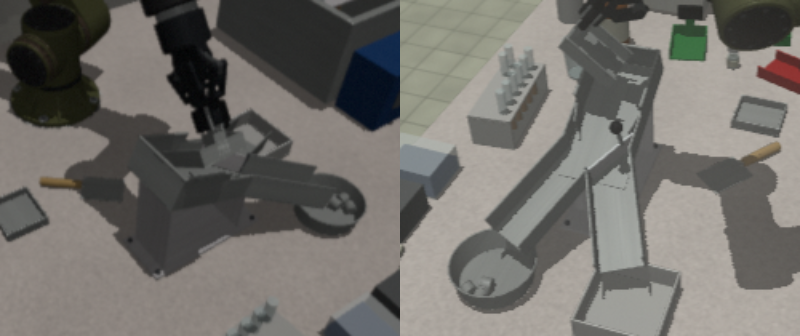

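All three caps appear to be in the bowl. I'll untilt and take the scoop back to its spot.

```bash

python3 -m inch '{"delta_pos": [[0,-0.29,0.2],[0,-0.32,0.18],[0,-0.34,0.14],[0,-0.35,0.1],[0,-0.36,0.06]], "angular": [[-1,0,0],[-1,0,0],[-1,0,0],[-1,0,0],[-1,0,0]]}' |grep -E "pos|rot"
python3 -m inch '{"delta_pos": [[0,-0.37,0.02],[0,-0.19,0],[0.3,0,0],[0.6,0,0],[1,0.2,0]], "angular": [[-1,0,0],[-0.55,0,0],[0,0,0],[0,0,0],[0,0,0]]}' |grep -E "pos|rot"
python3 -m inch '{"delta_pos": [[1,0.3,0],[1,0.3,0],[1,0.3,0],[1,0.3,0],[1,0.3,0]], "angular": [[0,0,0],[0,0,0],[0,0,0],[0,0,0],[0,0,0]]}' |grep -E "pos|rot"
python3 -m inch '{"delta_pos": [[1,0.3,0],[1,0.3,0],[1,0.3,0],[1,0.3,0],[0.4,0.1,0]], "angular": [[0,0,0],[0,0,0],[0,0,0],[0,0,0],[0,0,0]]}' |grep -E "pos|rot"
python3 -m inch '{"delta_pos": [[0,0,0],[0,0,0]], "angular": [[0,0,0],[0,0,0]]}'
```

```text
position: [0.6089, -0.0195, 0.345]
eef_rot: [-0.055, 0.705, -0.705, 0.054]
position: [0.6178, -0.0668, 0.3442]
eef_rot: [0.002, 0.708, -0.706, -0.002]
position: [0.5781, -0.194, 0.3469]
eef_rot: [-0.001, -0.707, 0.707, 0.0]
position: [0.5447, -0.3053, 0.3471]
eef_rot: [-0.002, -0.706, 0.708, 0.0]
clock: 16.83
position: [0.5462, -0.3026, 0.3463]
eef_rot: [-0.001, -0.706, 0.708, 0.001]
wrist_force: [0.1, 0.2, -1.8]
finger_gap: 0.0134
gripper_force: 59.4
```

Level again. Lower to TCP z of about 0.065.

```bash

python3 -m inch '{"delta_pos": [[-0.1,-0.15,0.6],[-0.08,-0.1,1],[0,0,1],[0,0,1],[0,0,1]], "angular": [[0,0,0],[0,0,0],[0,0,0],[0,0,0],[0,0,0]]}' |grep -E "pos|rot"
python3 -m inch '{"delta_pos": [[0,0,1],[0,0,1],[0,0,1],[0,0,1],[0,0,1]], "angular": [[0,0,0],[0,0,0],[0,0,0],[0,0,0],[0,0,0]]}' |grep -E "pos|rot"
python3 -m inch '{"delta_pos": [[0,0,0.7],[0,0,0.4],[0,0,0.2],[0,0,0],[0,0,0]], "angular": [[0,0,0],[0,0,0],[0,0,0],[0,0,0],[0,0,0]]}'
```

```text
position: [0.5529, -0.2962, 0.2297]
eef_rot: [0.001, 0.708, -0.707, -0.001]
position: [0.5523, -0.2962, 0.1049]
eef_rot: [0.001, 0.708, -0.707, -0.001]
clock: 18.08
position: [0.5525, -0.2974, 0.0743]
eef_rot: [0.002, 0.707, -0.707, -0.001]
wrist_force: [-0.2, 0.1, -0.4]
finger_gap: 0.0136
gripper_force: 59.4
```

```bash

python3 -m inch '{"delta_pos": [[0,0,0.2],[0,0,0],[0,0,0]], "angular": [[0,0,0],[0,0,0],[0,0,0]]}' |grep -E "pos|rot|wrist"
python3 -m inch '{"delta_pos": [[0,0,0.1],[0,0,0],[0,0,0]], "angular": [[0,0,0],[0,0,0],[0,0,0]]}' |grep -E "pos|rot|wrist"
```

```text
position: [0.552, -0.2974, 0.0683]
eef_rot: [-0.002, -0.707, 0.707, 0.002]
wrist_force: [0.4, -0.3, -1.4]
position: [0.5517, -0.2974, 0.0653]
eef_rot: [-0.002, -0.707, 0.707, 0.002]
wrist_force: [-0.2, 0.3, -1.5]
```

```bash

python3 -m inch '{"delta_pos": [[0,0,0.08],[0,0,0],[0,0,0]], "angular": [[0,0,0],[0,0,0],[0,0,0]]}' |grep -E "pos|rot|wrist"
python3 -m inch '{"delta_pos": [[0,0,0.06],[0,0,0],[0,0,0]], "angular": [[0,0,0],[0,0,0],[0,0,0]]}' |grep -E "pos|rot|wrist"
```

```text
position: [0.5517, -0.2974, 0.0632]
eef_rot: [-0.002, -0.707, 0.707, 0.002]
wrist_force: [-0.2, -0.2, -1.1]
position: [0.552, -0.2975, 0.0622]
eef_rot: [-0.002, -0.707, 0.707, 0.002]
wrist_force: [-0.1, -0.0, 0.3]
```

Touching the bench. Release slowly and rise.

```bash

python3 -m inch '{"delta_pos": [[0,0,0],[0,0,0],[0,0,0],[0,0,0],[0,0,0]], "angular": [[0,0,0],[0,0,0],[0,0,0],[0,0,0],[0,0,0]]}' 1 |grep -E "pos|gap|wrist"
python3 -m inch '{"delta_pos": [[0,0,0],[0,0,-0.4],[0,0,-0.8],[0,0,-1],[0,0,-1]], "angular": [[0,0,0],[0,0,0],[0,0,0],[0,0,0],[0,0,0]]}' |grep -E "pos|gap|wrist"
python3 -m inch '{"delta_pos": [[0,0,-1],[0,0,-1],[0,0,-1],[0,0,-0.5],[0,0,0]], "angular": [[0,0,0],[0,0,0],[0,0,0],[0,0,0],[0,0,0]]}'
python3 - <<'E'
from h import *
shot('scene','c5'); shot('side','s5'); shot('wrist','w5')
a=cv2.resize(cv2.imread('pics/c5.png')[150:290,170:420],(400,224)); b=cv2.resize(cv2.imread('pics/s5.png')[180:340,110:290],None,fx=2.2,fy=2.2)
w=cv2.resize(cv2.imread('pics/w5.png')[80:220,170:420],(400,224))
c=np.zeros((460,800,3),np.uint8);c[:224,:400]=a;c[224:448,:400]=w;c[:352,400:796]=b
cv2.imwrite('pics/c5b.png',c)
E
```

```text
position: [0.5517, -0.2974, 0.0619]
wrist_force: [0.4, 0.2, -0.5]
finger_gap: 0.0732
position: [0.5519, -0.2974, 0.1433]
wrist_force: [-0.7, -0.4, 0.3]
finger_gap: 0.0852
clock: 20.33
position: [0.5536, -0.2981, 0.2341]
eef_rot: [-0.001, -0.707, 0.707, -0.001]
wrist_force: [0.2, -0.1, 0.0]
finger_gap: 0.0856
gripper_force: 0.0
```

View pics/c5b.png

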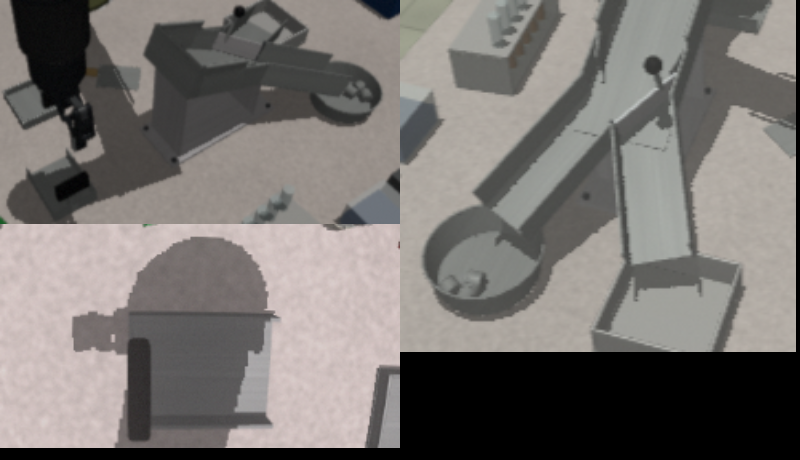

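The scoop stands empty and upright, with its handle at (140,390) in the wrist crop. Three caps lie in the bowl at about (358,92) in the scene crop, none are left in the chute, and the flap is over. Handing in.

```bash
python3 -c "
from station import ticket
print(ticket.job_done())"
```

```text
the job is handed in; nothing more can be done
None
```

I handed the job in at about 20 s of the 69 s: flap fully over to the bowl side, all three caps in the round bowl via the chute, and the empty scoop upright on the bench. I confirmed this in the last camera views, but no verdict came back.

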